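# Roll a turned leg over the retaining bead to the fence

### The job

Roll the turned wooden leg along the plywood board with the hand laid on top of it, over the low bead, until it lies fully home in the seat between bead and fence, parallel to and against the fence. Keep the hand on the upper side (do not push it from behind, grip it or lift it), press gently, keep it under the hand while it climbs the bead rather than letting it run, and leave the other things on the bench alone; then let go.

Things in the scene. Friction and masses are not known exactly. Their poses are not given: they have to be found in the camera images.
- leg: Turned wooden leg blank, 0.23-0.46 kg: barrel 56 mm diameter, 180 mm long, plus a tenon 24 mm diameter, 25 mm long at each end. Origin mid-length on its axis, 28 mm above the board; its x = cylinder axis, y and z turn as it rolls. Starts up to 6 degrees off parallel to the fence. A hand on top travels twice as far as the leg, so several strokes are needed. On the flat it stays put when left.
- board: Fixed plywood board, 280 mm (its x) by 300 mm (its y), 12 mm thick, lying on the bench. Origin at the centre of its underside; z up; x points from the leg to the fence. Fully home, the leg's axis is at board x = +72 mm, 40 mm above the bench; an end that still lags can be brought home by stroking near that end.
- bead (a point): Mid-length of the crest of a round-topped wooden bead along board y at board x = +55 mm, 3 mm above the board, 8 mm wide. The leg begins to climb it with its axis at board x = +41 mm and rises 3 mm passing over it, so the hand must give way upward. Let go on it, the leg rolls back 50 to 100 mm.
- fence (a point): Mid-length foot of the near face of the fence, at board x = +100 mm: a dark wooden batten along board y, 300 mm long, 22 mm thick, 34 mm high above the board.
- tape: Roll of paper tape lying flat, 90 mm across and 24 mm high; origin at the centre of its underside. Bystander.
- driver: Screwdriver with a wooden handle, lying along its x axis on the bench. Bystander.
- plane: Steel hand plane, 190 mm by 55 mm, about 90 mm high, standing on its sole; origin at the centre of its underside, x along its length. Bystander.
Mind the look-alikes: they are no part of the job. Leave any orange or turquoise look-alike of the leg alone.

How it is judged:
On the way, in this order (a step that is already met when the one before it is completed fails the run):
1. the hand presses on top of the leg before the bead (contact force between the fingers and leg above 1 N and height (world z) of the grasp point above 0.08 m and x of leg in the frame of board below 0.038 m), for 0.1 s.
2. the leg climbs the bead under the hand (contact force between the fingers and leg above 1 N and height (world z) of the grasp point above 0.08 m and x of leg in the frame of board between 0.044 and 0.066 m).
At the end, for the whole second after the job is handed in: The leg lies at rest on the board between bead and fence, its axis 68 to 74.5 mm from the board's centre (72 mm = against the fence), less than 42 mm above the bench, within 0.05 rad of parallel to the fence and its middle within 58 mm of the fence's middle (x of leg in the frame of board between 0.068 and 0.0745 m and y of leg in the frame of board between -0.058 and 0.058 m and height (world z) of leg below 0.042 m and angle between the x axis of leg and the y axis of board, either way round below 0.05 rad and linear speed of leg below 0.02 m/s and angular speed of leg below 0.5 rad/s); the robot touches nothing.
It fails at once if the leg is pushed from behind or gripped: the fingers touch it with the grasp point lower than 80 mm above the bench (12 mm above the leg's top) (contact force between the fingers and leg above 1 N and height (world z) of the grasp point below 0.08 m).
It fails at once if the leg is pressed harder than 60 N (contact force between the fingers and leg above 60 N).
It fails at once if the leg is lifted: its middle more than 52 mm above the bench (height (world z) of leg above 0.052 m).
It fails at once if the leg runs away: faster than 0.35 m/s (linear speed of leg above 0.35 m/s).
It fails at once if a bystander is moved more than 20 mm (distance of any of tape, driver, plane from where it was at the start of the episode above 0.02 m).
It also fails if it takes over 64 s, if anything falls off the work surface, if the arm or the gripper's body presses on something with over 40 N, if the wrist force passes 120 N, or if a joint passes its speed limit or range.

### The arm

A 7-joint arm with a two-finger parallel gripper is mounted at the origin on the work surface. World frame = base frame: x ahead of the robot, y to its left, z up, the work surface at z = 0. Lengths are in m, angles in rad, forces in N, time in s.
With the tool pointing down it reaches from about 0.4 to 0.875 m from the base axis. Payload 19.3 kg.
Tool frame: the origin (TCP) lies on the centre line of the jaws, within the pads' length; the fingertips stand 19 mm ahead of it and the grasp point (between the pads) is the TCP; z points along the fingers, y is the direction in which the jaws open and shut (so a half turn about z gives the same grasp; the last joint's range is limited). The gripper opens to 85 mm and grips with 20 to 120 N. Pads are 22 mm wide; open, the fingers measure 114 mm over their backs; the gripper's body (76 mm by 85 mm) begins 54 mm behind the grasp point. The pads swing forward as they close: fully open they stand 13 mm farther back than shut.
Start: joints at [-1.175, 0.521, -0.036, 1.599, 0.021, 1.021, -0.113], TCP at [0.281, 0.558, 0.25] pointing down, gripper open.
Joint ranges: [-2.91, 2.91], [-0.3, 2.13], [-1.5, 1.42], [0.17, 2.43], [-1.26, 4.41], [0.16, 1.93], [-2.52, 2.52]. Speed limits (rad/s): [1.89, 1.89, 2.39, 2.39, 3.01, 3.01, 3.01].

### API

Orientations are given as a rotation vector (axis times angle).
In Python, from rig import status, eyes, sign_off, find_in gives the robot as it stands.
- The arm moves only by the tool drive_tool, never from a script. Its argument "series" is one flat list of numbers, 6 for each row, row after row: the shift along the tool's x, y, z normalised to -1 to 1, where 1 is 500 mm, then the turn, a rotation vector about the tool's x, y, z normalised to -1 to 1, where 1 is 45 degrees. A call has 1 to 12 rows; each row is the pose to reach, as a shift and turn from the pose commanded when the call began, along the tool's axes at that moment; what a row does not reach only later rows make up. A row lasts 1/10 s, in which the tool goes at most 50 mm and 8.59 degrees, less where a joint would pass 70% of its speed; a pose out of reach is approached as far as the arm can. A call with a number of a shift or a turn outside -1 to 1 is refused whole. A call with a gripper value outside its range is refused whole. "hand" is the closure, from -1 (fully open) to 1 (shut), so that 0 is half open, set as the call begins (left out, the last holds). The fingers move at their own pace and stop on an object; "squeeze" is the grip in N (left out, the last holds). Time passes only in rows, so rows that repeat a pose let the fingers close. It gives the time, the measured TCP pose, the force and the opening at its end, in the units of the state.
- status.get_state(): the state, without advancing time (a new reading comes with each control period).
- eyes.grab_frame(name): name is "side" or "top"; returns a dict with "color" (400x640x3 uint8, red, green, blue), "depth" (400x640 float32, m along the optical axis (not along the pixel's ray), 0 where there is no reading), "K" (3x3 intrinsics, pixels), "view" (4x4, takes a point from world to camera coordinates). Camera axes: x right, y down, z forward; pixel columns grow to the right and rows downward; lengths in m; the calibration is good to about 2 mm. A picture is of the moment at which its call begins.
- sign_off(): hands the job in, once; it reports no verdict.
Trained networks look in the newest picture that a camera, given by its name, has taken for a name from the list of things; names that differ only in an ending like _2 or _b are one class to them, and where a whole thing is asked for, a point or a joint stands for the part that bears it (a point fixed in the world has none). Each returns a list of dicts, best first, with "score" (0 to 1); they miss things now and then, are a little off and sometimes report something else, mostly with a low value. They report only what shows in the picture. A call takes as long as a camera call. They do not tell look-alikes from the thing itself.
- find_in(camera, name): "xyz" ([x, y, z] in m, in world coordinates, good to about 4 mm: the middle of the surface that is visible of it).
The state is a dict: "t": time; "joints": joint angles; "dq": joint speeds; "effort": joint torques, N m; "tcp_pos": TCP position; "tool_rot": TCP orientation; "wrist_force": force on the tool from outside, world axes, zero at the start; "moment": the same for the moment, N m; "grip_width": opening from 0.0 (shut) to 1.0 (fully open).
Only numpy, scipy, OpenCV 4.12 (cv2) and the standard library are available. Lean on these libraries where they do the work, as an engineer would, in place of code of your own. Each camera call takes 0.05 s, during which the arm holds its last target. There are 200 camera calls.

## Working session

There is one attempt and no reset: what is moved stays moved. The work goes in short steps, Python scripts to look and compute and a tool call to move; the robot and the scene stay as the last step left them, time stands still between calls to the robot, and variables do not carry over. Pictures are saved under pics/ and viewed, about 8 in all and at most 12, crops included, and the job is handed in when it is done.

Besides the shell and the picture viewer there is one more tool, called after "Call:" by a JSON object that holds its "name" and its "arguments", one argument or row to a line. drive_tool: Moves the arm, as the interface text tells. Its arguments: {"type":"object","properties":{"series":{"type":"array"},"hand":{"type":"number"},"squeeze":{"type":"number"}},"required":["series"]}

```bash
mkdir -p pics
python3 - <<'E'
from rig import status, eyes, find_in
import cv2,numpy as np
s=status.get_state();print(s['t'],s['tcp_pos'],s['tool_rot'],s['wrist_force'],s['grip_width'])
for c in('top','side'):
    f=eyes.grab_frame(c);cv2.imwrite(f'pics/{c}0.png',f['color'][:,:,::-1]);np.savez(f'pics/{c}0.npz',**f)
    for n in('leg','board','bead','fence','tape','driver','plane'):
        for r in find_in(c,n)[:4]:
            p=f['view']@np.r_[r['xyz'],1];uv=f['K']@p[:3];print(c,n,np.round(r['xyz'],3),round(r['score'],2),(uv[:2]/uv[2]).astype(int))
E
```

```text
0.0 [0.28057212 0.55813086 0.24971568] [-7.24893323e-01 -3.05661605e+00  1.78963883e-03] [-0.12310537  0.44841077 -0.28950732] 0.9953428829073745
top leg [ 0.673 -0.255  0.053] 0.92 [408 130]
top leg [0.563 0.061 0.056] 0.91 [291 170]
top leg [ 0.398 -0.266  0.052] 0.61 [415 232]
top leg [0.24  0.255 0.052] 0.58 [216 294]
top board [0.603 0.088 0.011] 0.63 [282 159]
top bead [0.599 0.094 0.01 ] 0.58 [280 160]
top fence [0.599 0.093 0.014] 0.89 [280 160]
top tape [0.386 0.411 0.02 ] 0.55 [162 238]
top driver [ 0.647 -0.454  0.019] 0.67 [476 142]
top plane [0.646 0.381 0.03 ] 0.85 [174 142]
side leg [ 0.67  -0.268  0.048] 0.9 [436 210]
side leg [ 0.379 -0.297  0.05 ] 0.81 [372 264]
side leg [0.227 0.228 0.048] 0.75 [227 188]
side board [0.58  0.067 0.012] 0.93 [341 177]
side bead [0.584 0.068 0.014] 0.76 [342 177]
side fence [0.585 0.075 0.013] 0.95 [341 176]
side tape [0.389 0.4   0.015] 0.81 [247 155]
side driver [ 0.641 -0.457  0.024] 0.61 [483 258]
side plane [0.637 0.381 0.025] 0.94 [303 132]
```

View pics/top0.png

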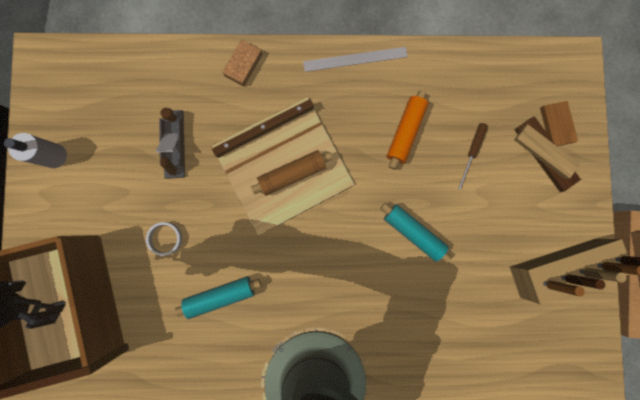

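View pics/side0.png

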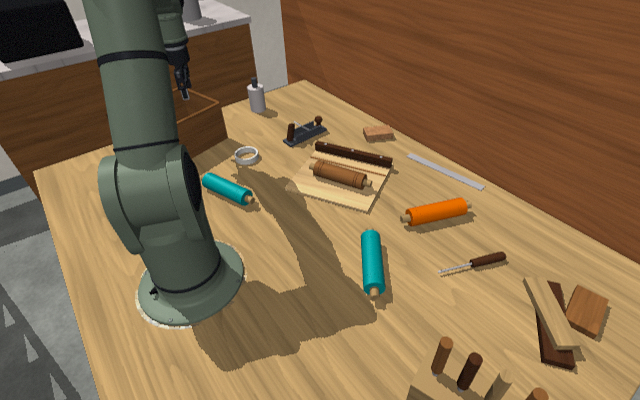

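The candidates are brown at top (291,172), orange at (408,130), and turquoise at (415,232) and (216,298). Only the brown one is plain wood and lies on the plywood board, so it's the leg. Next I'll confirm that in a crop and measure it from depth.

```bash
cat > h.py <<'E'
import numpy as np,cv2
def cloud(f):
    d=f['depth'];v,u=np.mgrid[:d.shape[0],:d.shape[1]]
    P=np.stack([(u-f['K'][0,2])/f['K'][0,0]*d,(v-f['K'][1,2])/f['K'][1,1]*d,d],-1)
    R,t=f['view'][:3,:3],f['view'][:3,3]
    return (P-t)@R
def line(p):
    l=cv2.fitLine(p[:,:2].astype(np.float32),cv2.DIST_HUBER,0,.01,.01).ravel();return l[:2],l[2:]
E
python3 - <<'E'
from h import *
f=dict(np.load('pics/top0.npz'));P=cloud(f);C=f['color'].astype(int)
cv2.imwrite('pics/crop0.png',cv2.resize(f['color'][80:240,200:370,::-1],None,fx=4.5,fy=3.7,interpolation=cv2.INTER_CUBIC) if 0 else cv2.resize(f['color'][85:235,205:365,::-1],None,fx=4,fy=4,interpolation=cv2.INTER_CUBIC))
roi=np.zeros(C.shape[:2],bool);roi[85:235,205:365]=1
dark=C.sum(2)<200
F=roi&(P[...,2]>.038)&(P[...,2]<.055)
# fence pixels: image above line from (210,165) to (320,118)
v,u=np.mgrid[:400,:640]
up=v<(158-(u-213)*(158-110)/(314-213.))
Fp=P[F&up];print('fence n',len(Fp),Fp.mean(0))
d,c=line(Fp);
if d[0]<0:d=-d
print('fence dir',d,np.degrees(np.arctan2(*d[::-1])))
by=d
q=Fp[:,:2]@by;print('fence ext along',q.min(),q.max())
ex=np.array([by[1],-by[0]]) 
if ex[0]<0: ex=-ex
q2=Fp[:,:2]@ex;print('across',np.percentile(q2,[1,50,99]))
L=roi&~up&(P[...,2]>.04);Lp=P[L];dl,cl=line(Lp)
if dl@by<0:dl=-dl
print('leg n',len(Lp),'zmax',np.percentile(Lp[:,2],[50,98]),'ang rel fence deg',np.degrees(np.arcsin(by[0]*dl[1]-by[1]*dl[0])),'c',cl)
print('leg along by',np.percentile(Lp[:,:2]@by,[0.5,99.5]))
hi=Lp[Lp[:,2]>np.percentile(Lp[:,2],70)];print('ridge mean',hi.mean(0),line(hi)[0])
B=roi&(P[...,2]>.007)&(P[...,2]<.017);Bp=P[B];print('board z',np.median(Bp[:,2]),'across',np.percentile(Bp[:,:2]@ex,[.5,99.5]),'along',np.percentile(Bp[:,:2]@by,[.5,99.5]))
print('ex',ex,'by',by)
E
```

```text
fence n 967 [0.68364504 0.14107937 0.04617943]
fence dir [ 0.46323243 -0.88623685] -62.40411
fence ext along 0.04345316483801881 0.34266095095106563
across [0.66091445 0.67108777 0.68332881]
leg n 1625 zmax [0.06421787 1.01494319] ang rel fence deg -2.9648087 c [0.5478302  0.07664654]
leg along by [0.09170656 0.31556988]
ridge mean [0.53864165 0.05683655 0.2005819 ] [ 0.4134082 -0.9105458]
board z 0.012817332932944927 across [0.42233584 0.70046383] along [0.04442842 0.34149323]
ex [0.88623685 0.46323243] by [ 0.46323243 -0.88623685]
```

View pics/crop0.png

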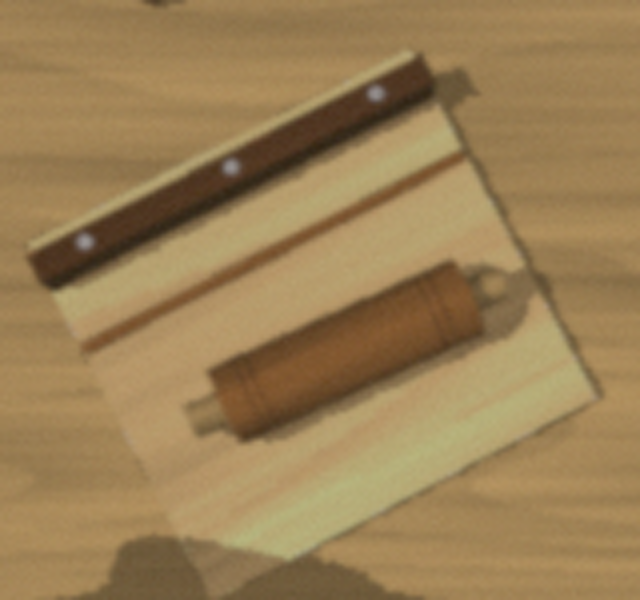

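The crop confirms the brown leg lies on the plywood, with the bead line (crop 85,350 to 465,155) and the dark fence beyond it. A few stray cloud points come from the arm, so I'll refine the leg fit.

```bash
cat >> h.py <<'E'
ex=np.array([.8862,.4632]);by=np.array([-.4632,.8862]);X0,Y0=.561,-.193
def leg(f,out=None):
    P=cloud(f);x=P[...,:2]@ex-X0;y=P[...,:2]@by-Y0
    m=(x>-.13)&(x<.097)&(abs(y)<.14)&(P[...,2]>.045)&(P[...,2]<.08)
    q=np.c_[x[m],y[m],P[m][:,2]]
    # axis: circle fit with known r=28mm, axis z=.040, linear x(y)
    from scipy.optimize import least_squares
    q=q[(q[:,2]>.052)]
    r=least_squares(lambda a:np.hypot(q[:,0]-a[0]-a[1]*q[:,1],q[:,2]-a[2])-.028,[np.median(q[:,0]),0,.04],loss='soft_l1',f_scale=.002)
    x0,k,z=r.x;yc=np.percentile(q[:,1],[1,99])
    return dict(n=len(q),x=x0+k*yc.mean(),yc=yc.mean(),ends=yc,slope=k,z=z)
def w(x,y):return ex*(x+X0)+by*(y+Y0)
E
python3 - <<'E'
from h import *
f=dict(np.load('pics/top0.npz'));l=leg(f);print(l);print(w(l['x'],l['yc']))
from scipy.spatial.transform import Rotation as R
print(R.from_rotvec([-7.24893323e-01,-3.05661605e+00,1.78963883e-03]).as_matrix().round(3))
E
```

```text
{'n': 1327, 'x': np.float64(-0.03441824050133219), 'yc': np.float64(-0.007774915062223081), 'ends': array([-0.10877595,  0.09322612]), 'slope': np.float64(0.05504972314683659), 'z': np.float64(0.0404399424188888)}
[0.5596557  0.06598594]
[[-0.894  0.449 -0.   ]
 [ 0.449  0.894 -0.001]
 [-0.    -0.001 -1.   ]]
```

Call:
{"name": "drive_tool", "arguments": {
  "series": [-0.95, -0.658, 0, 0, 0, -1, -0.95, -0.658, 0, 0, 0, -1, -0.95, -0.658, 0, 0, 0, -1, -0.95, -0.658, 0, 0, 0, -1, -0.95, -0.658, 0, 0, 0, -1, -0.95, -0.658, 0, 0, 0, -1, -0.95, -0.658, 0, 0, 0, -1, -0.95, -0.658, 0, 0, 0, -1, -0.95, -0.658, 0, 0, 0, -1, -0.95, -0.658, 0, 0, 0, -1, -0.95, -0.658, 0, 0, 0, -1, -0.95, -0.658, 0, 0, 0, -1],
  "hand": 1,
  "squeeze": 20
}}

```text
t: 2.0
tcp_pos: [0.5584, 0.0477, 0.2505]
tool_rot: [-0.496, 3.102, -0.001]
wrist_force: [0.0, 1.0, -0.1]
grip_width: 0.001
```

Call:
{"name": "drive_tool", "arguments": {
  "series": [0, 0, 0.1, 0, 0, -0.105, 0, 0, 0.2, 0, 0, -0.21, 0, 0, 0.27, 0, 0, -0.21, 0, 0, 0.27, 0, 0, -0.21]
}}

```text
t: 2.4
tcp_pos: [0.555, 0.0507, 0.1115]
tool_rot: [0.752, -3.043, -0.001]
wrist_force: [0.1, -0.4, 1.0]
grip_width: -0.004
```

```bash
cat > st.py <<'E'
from h import *
from rig import status,eyes
import sys
from scipy.spatial.transform import Rotation as R
s=status.get_state();p=s['tcp_pos'];M=R.from_rotvec(s['tool_rot']).as_matrix()
print('t',round(s['t'],2),'tcp board x,y,z mm',np.round([1e3*(p[:2]@ex-X0),1e3*(p[:2]@by-Y0),1e3*p[2]],1),'F ex,by,z',np.round([s['wrist_force'][:2]@ex,s['wrist_force'][:2]@by,s['wrist_force'][2]],1),'yaw err deg',np.degrees(np.arctan2(M[1,1],M[0,1]))-117.6)
for c in sys.argv[1:]:
    f=eyes.grab_frame(c);cv2.imwrite(f"pics/{c}_{s['t']:.1f}.png",f['color'][:,:,::-1])
    l=leg(f);print(c,{k:np.round(v,4) for k,v in l.items()})
E
python3 st.py side top; ls pics
```

```text
t 2.4 tcp board x,y,z mm [-45.7 -19.2 111.5] F ex,by,z [-0.1 -0.4  1. ] yaw err deg 0.15487277878935402
side {'n': np.int64(576), 'x': np.float64(-0.0333), 'yc': np.float64(-0.0144), 'ends': array([-0.1179,  0.0892]), 'slope': np.float64(0.06), 'z': np.float64(0.0408)}
top {'n': np.int64(15), 'x': np.float64(-0.0335), 'yc': np.float64(-0.0112), 'ends': array([-0.1249,  0.1025]), 'slope': np.float64(0.0316), 'z': np.float64(0.0259)}
crop0.png
side0.npz
side0.png
side_2.4.png
top0.npz
top0.png
top_2.4.png
```

Call:
{"name": "drive_tool", "arguments": {
  "series": [-0.006, 0, 0.02, 0, 0, 0, -0.006, 0, 0.034, 0, 0, 0, -0.006, 0, 0.034, 0, 0, 0]
}}

```text
t: 2.8
tcp_pos: [0.56, 0.0526, 0.0982]
tool_rot: [-0.754, 3.05, -0.0]
wrist_force: [-0.6, 0.2, 0.3]
grip_width: -0.003
```

```bash
python3 st.py
```

```text
t 2.8 tcp board x,y,z mm [-40.3 -19.7  98.2] F ex,by,z [-0.4  0.4  0.3] yaw err deg 0.16817826269921454
```

Call:
{"name": "drive_tool", "arguments": {
  "series": [0.005, 0, 0.018, 0, 0, 0, 0.005, 0, 0.024, 0, 0, 0, 0.005, 0, 0.024, 0, 0, 0]
}}

```text
t: 3.1
tcp_pos: [0.5583, 0.0515, 0.0867]
tool_rot: [-0.753, 3.049, -0.0]
wrist_force: [-0.2, 0.5, 7.5]
grip_width: 0.001
```

```bash
python3 st.py
```

```text
t 3.1 tcp board x,y,z mm [-42.4 -20.   86.7] F ex,by,z [0.  0.5 7.5] yaw err deg 0.1535836815569951
```

Call:
{"name": "drive_tool", "arguments": {
  "series": [0, 0, 0.001, 0, 0, 0, -0.016, 0, 0.001, 0, 0, 0, -0.032, 0, 0.001, 0, 0, 0, -0.048, 0, 0.001, 0, 0, 0, -0.064, 0, 0.001, 0, 0, 0, -0.064, 0, 0.001, 0, 0, 0]
}}

```text
t: 3.7
tcp_pos: [0.5882, 0.0657, 0.0868]
tool_rot: [-0.752, 3.047, -0.002]
wrist_force: [1.7, -4.6, 17.8]
grip_width: -0.004
```

```bash
python3 st.py side
```

```text
t 3.7 tcp board x,y,z mm [ -9.2 -21.2  86.8] F ex,by,z [-0.6 -4.9 17.8] yaw err deg 0.12786872193140653
side {'n': np.int64(575), 'x': np.float64(-0.0163), 'yc': np.float64(-0.018), 'ends': array([-0.1204,  0.0845]), 'slope': np.float64(0.0569), 'z': np.float64(0.0408)}
```

Call:
{"name": "drive_tool", "arguments": {
  "series": [0, 0, -0.016, 0, 0, 0, 0.02, -0.044, -0.02, 0, 0, 0, 0.037, -0.088, -0.02, 0, 0, 0, 0.037, -0.088, -0.012, 0, 0, 0, 0.037, -0.088, -0.002, 0, 0, 0, 0.037, -0.088, 0, 0, 0, 0, 0.02, -0.088, 0, 0, 0, 0, 0.003, -0.088, 0, 0, 0, 0, -0.014, -0.088, 0, 0, 0, 0, -0.031, -0.088, 0, 0, 0, 0, -0.031, -0.088, 0, 0, 0, 0]
}}

```text
t: 4.85
tcp_pos: [0.6223, 0.0353, 0.0867]
tool_rot: [-0.754, 3.046, -0.002]
wrist_force: [3.3, -6.2, 15.7]
grip_width: 0.001
```

```bash
python3 st.py side
```

```text
t 4.85 tcp board x,y,z mm [  6.9 -64.   86.7] F ex,by,z [ 0.  -7.1 15.7] yaw err deg 0.2124639085666189
side {'n': np.int64(553), 'x': np.float64(0.0005), 'yc': np.float64(-0.0199), 'ends': array([-0.1178,  0.078 ]), 'slope': np.float64(0.0533), 'z': np.float64(0.0408)}
```

Call:
{"name": "drive_tool", "arguments": {
  "series": [0, 0, -0.016, 0, 0, 0, 0.02, 0, -0.02, 0, 0, 0, 0.036, 0, -0.02, 0, 0, 0, 0.036, 0, -0.012, 0, 0, 0, 0.036, 0, -0.002, 0, 0, 0, 0.036, 0, 0, 0, 0, 0, 0.019, 0, 0, 0, 0, 0, 0.002, 0, 0, 0, 0, 0, -0.015, 0, 0, 0, 0, 0, -0.032, 0, 0, 0, 0, 0, -0.032, 0, 0, 0, 0, 0]
}}

```text
t: 6.0
tcp_pos: [0.637, 0.0418, 0.0867]
tool_rot: [-0.752, 3.046, -0.002]
wrist_force: [2.0, -4.3, 19.2]
grip_width: -0.001
```

```bash
python3 st.py side
```

```text
t 6.0 tcp board x,y,z mm [ 22.9 -65.   86.7] F ex,by,z [-0.3 -4.7 19.2] yaw err deg 0.1463641312097934
side {'n': np.int64(543), 'x': np.float64(0.0174), 'yc': np.float64(-0.0141), 'ends': array([-0.113 ,  0.0848]), 'slope': np.float64(0.0491), 'z': np.float64(0.0408)}
```

Call:
{"name": "drive_tool", "arguments": {
  "series": [0, 0, -0.016, 0, 0, 0, 0.02, 0, -0.02, 0, 0, 0, 0.034, 0, -0.02, 0, 0, 0, 0.034, 0, -0.012, 0, 0, 0, 0.034, 0, -0.002, 0, 0, 0, 0.034, 0, 0, 0, 0, 0, 0.019, 0, 0, 0, 0, 0, 0.004, 0, 0, 0, 0, 0, -0.011, 0, 0, 0, 0, 0, -0.026, 0, 0, 0, 0, 0, -0.026, 0, 0, 0, 0, 0]
}}

```text
t: 7.15
tcp_pos: [0.6485, 0.0475, 0.0868]
tool_rot: [-0.752, 3.046, -0.003]
wrist_force: [2.7, -5.2, 20.9]
grip_width: 0.001
```

```bash
python3 st.py side
```

```text
t 7.15 tcp board x,y,z mm [ 35.7 -65.3  86.8] F ex,by,z [-0.1 -5.9 20.9] yaw err deg 0.1383001372850856
side {'n': np.int64(526), 'x': np.float64(0.0319), 'yc': np.float64(-0.0156), 'ends': array([-0.1124,  0.0811]), 'slope': np.float64(0.0534), 'z': np.float64(0.0409)}
```

Call:
{"name": "drive_tool", "arguments": {
  "series": [0, 0, -0.016, 0, 0, 0, 0.02, -0.03, -0.02, 0, 0, 0, 0.032, -0.03, -0.02, 0, 0, 0, 0.032, -0.03, -0.012, 0, 0, 0, 0.032, -0.03, -0.002, 0, 0, 0, 0.032, -0.03, 0, 0, 0, 0, 0.02, -0.03, 0, 0, 0, 0, 0.009, -0.03, 0, 0, 0, 0, -0.002, -0.03, 0, 0, 0, 0, -0.013, -0.03, 0, 0, 0, 0, -0.013, -0.03, 0, 0, 0, 0]
}}

```text
t: 8.3
tcp_pos: [0.6609, 0.0373, 0.0869]
tool_rot: [-0.752, 3.046, -0.003]
wrist_force: [2.0, -5.6, 19.7]
grip_width: -0.002
```

```bash
python3 st.py side
```

```text
t 8.3 tcp board x,y,z mm [ 42.  -80.   86.9] F ex,by,z [-0.8 -5.9 19.7] yaw err deg 0.15035798939234724
side {'n': np.int64(532), 'x': np.float64(0.0428), 'yc': np.float64(-0.0172), 'ends': array([-0.1199,  0.0854]), 'slope': np.float64(0.0494), 'z': np.float64(0.0415)}
```

Call:
{"name": "drive_tool", "arguments": {
  "series": [0.01, 0, 0, 0, 0, 0, 0.02, 0, 0, 0, 0, 0, 0.03, 0, 0, 0, 0, 0, 0.03, 0, 0, 0, 0, 0, 0.03, 0, -0.004, 0, 0, 0, 0.03, 0, -0.03, 0, 0, 0, 0.03, 0.07, -0.03, 0, 0, 0, 0.03, 0.07, -0.03, 0, 0, 0]
}}

```text
t: 9.15
tcp_pos: [0.6277, 0.0665, 0.1013]
tool_rot: [0.76, -3.048, -0.004]
wrist_force: [0.2, 0.6, -0.8]
grip_width: -0.001
```

```bash
python3 st.py side
```

```text
t 9.15 tcp board x,y,z mm [ 26.1 -38.8 101.3] F ex,by,z [ 0.4  0.4 -0.8] yaw err deg 0.41073897185987107
side {'n': np.int64(525), 'x': np.float64(0.0344), 'yc': np.float64(-0.0163), 'ends': array([-0.1185,  0.0858]), 'slope': np.float64(0.0579), 'z': np.float64(0.0408)}
```

```bash
cat > plan.py <<'E'
import numpy as np,sys
from scipy.optimize import linprog
def p(x):
    d=np.abs(x-55);return np.where(d<13.6,np.sqrt(np.maximum(32.17**2-d**2,0))-1.17,28)+12
def zl(xc,yh,yc=-17,k=.055):
    y=np.linspace(-90,90,61);q=p(xc+k*y);h=yh-yc
    return linprog([1,h],A_ub=-np.c_[np.ones(61),y],b_ub=-q,bounds=[(None,None)]*2).fun
def pose(xc,phi,u,h,yh,k=.055):
    n=np.array([np.sin(phi),np.cos(phi)]);t=np.array([np.cos(phi),-np.sin(phi)])
    return np.array([xc+k*(yh+17),zl(xc,yh,k=k)])+h*n+u*t
def rows(cmd,poses):  # cmd=(x,z,phi); poses list of (x,z,phi); tool x=-t, z=-n
    X,Z,f=cmd;out=[]
    tx=np.array([-np.cos(f),np.sin(f)]);tz=np.array([-np.sin(f),-np.cos(f)])
    for x,z,g in poses:
        d=np.array([x-X,z-Z]);out.append([round(d@tx/500,4),0,round(d@tz/500,4),0,round(np.degrees(g-f)/45,4),0])
    return out
def stroke(xs,x0=34.4,x1=60,p0=-12,p1=12,u0=-7,h=46.2,yh=-40,k=.055):
    r=[]
    for x in xs:
        s=(x-x0)/(x1-x0);f=np.radians(p0+(p1-p0)*s);u=u0+(x-x0)-28*(f-np.radians(p0))
        r.append((*pose(x,f,u,h,yh,k),f))
    return r
E
python3 - <<'E'
from plan import *
P=stroke(np.arange(34.4,60.1,1.6));[print(x,np.round(q,2)) for x,q in zip(np.arange(34.4,60.1,1.6),P)]
x,z,f=P[0]
app=[(x,z+15,f),(x,z+15,f),(x,z+5,f),(x,z+.6,f)]
print(rows((26.1,101,0),app))
E
```

```text
34.4 [16.68 83.74 -0.21]
36.0 [20.29 84.31 -0.18]
37.6 [23.91 84.99 -0.16]
39.2 [27.54 85.65 -0.13]
40.800000000000004 [31.19 86.19 -0.1 ]
42.400000000000006 [ 3.485e+01  8.662e+01 -8.000e-02]
44.00000000000001 [ 3.852e+01  8.696e+01 -5.000e-02]
45.60000000000001 [ 4.219e+01  8.735e+01 -3.000e-02]
47.20000000000001 [45.87 87.9   0.  ]
48.80000000000001 [4.955e+01 8.828e+01 3.000e-02]
50.40000000000001 [5.322e+01 8.851e+01 5.000e-02]
52.000000000000014 [5.689e+01 8.857e+01 8.000e-02]
53.600000000000016 [60.55 88.48  0.1 ]
55.20000000000002 [64.2  88.23  0.13]
56.80000000000002 [67.84 87.82  0.16]
58.40000000000002 [71.46 87.26  0.18]
60.00000000000002 [75.06 86.54  0.21]
[[np.float64(0.0188), 0, np.float64(0.0045), 0, np.float64(-0.2667), 0], [np.float64(0.0188), 0, np.float64(0.0045), 0, np.float64(-0.2667), 0], [np.float64(0.0188), 0, np.float64(0.0245), 0, np.float64(-0.2667), 0], [np.float64(0.0188), 0, np.float64(0.0333), 0, np.float64(-0.2667), 0]]
```

Call:
{"name": "drive_tool", "arguments": {
  "series": [0.0188, 0, 0.0045, 0, -0.2667, 0, 0.0188, 0, 0.0045, 0, -0.2667, 0, 0.0188, 0, 0.0245, 0, -0.2667, 0, 0.0188, 0, 0.0333, 0, -0.2667, 0, 0.0188, 0, 0.0333, 0, -0.2667, 0]
}}

```text
t: 9.7
tcp_pos: [0.6223, 0.0576, 0.0842]
tool_rot: [-0.705, 2.851, 0.073]
wrist_force: [0.6, -2.6, 5.2]
grip_width: -0.003
```

```bash
python3 st.py
python3 - <<'E'
from plan import *
P=stroke(np.arange(34.4,60.1,.8));x,z,f=P[0]
for r in rows((x,z+.6,f),[(x,z,f)]+P[1:11]):print(*[float(v) for v in r],sep=', ',end=', ')
E
```

```text
t 9.7 tcp board x,y,z mm [ 17.2 -44.2  84.2] F ex,by,z [-0.7 -2.6  5.2] yaw err deg 0.167239482951004
0.0002, 0.0, 0.0012, 0.0, 0.0, 0.0, -0.0034, 0.0, 0.0013, 0.0, 0.0167, 0.0, -0.007, 0.0, 0.0015, 0.0, 0.0333, 0.0, -0.0107, 0.0, 0.0017, 0.0, 0.05, 0.0, -0.0144, 0.0, 0.0017, 0.0, 0.0667, 0.0, -0.0181, 0.0, 0.0018, 0.0, 0.0833, 0.0, -0.0218, 0.0, 0.002, 0.0, 0.1, 0.0, -0.0255, 0.0, 0.0022, 0.0, 0.1167, 0.0, -0.0292, 0.0, 0.0024, 0.0, 0.1333, 0.0, -0.0328, 0.0, 0.0027, 0.0, 0.15, 0.0, -0.0365, 0.0, 0.0031, 0.0, 0.1667, 0.0,
```

Call:
{"name": "drive_tool", "arguments": {
  "series": [0.0002, 0, 0.0012, 0, 0, 0, -0.0034, 0, 0.0013, 0, 0.0167, 0, -0.007, 0, 0.0015, 0, 0.0333, 0, -0.0107, 0, 0.0017, 0, 0.05, 0, -0.0144, 0, 0.0017, 0, 0.0667, 0, -0.0181, 0, 0.0018, 0, 0.0833, 0, -0.0218, 0, 0.002, 0, 0.1, 0, -0.0255, 0, 0.0022, 0, 0.1167, 0, -0.0292, 0, 0.0024, 0, 0.1333, 0, -0.0328, 0, 0.0027, 0, 0.15, 0, -0.0365, 0, 0.0031, 0, 0.1667, 0]
}}

```text
t: 10.8
tcp_pos: [0.6388, 0.065, 0.087]
tool_rot: [-0.735, 2.976, 0.025]
wrist_force: [1.0, -7.0, 11.6]
grip_width: -0.0
```

```bash
python3 st.py side
python3 - <<'E'
from plan import *
P=stroke(np.arange(34.4,60.1,.8))
print(np.round(P[10],3))
for r in rows(P[10],P[11:17]):print(*[float(v) for v in r],sep=', ',end=', ')
E
```

```text
t 10.8 tcp board x,y,z mm [ 35.2 -45.3  87. ] F ex,by,z [-2.4 -6.7 11.6] yaw err deg 0.12568524538109216
side {'n': np.int64(524), 'x': np.float64(0.0436), 'yc': np.float64(-0.0179), 'ends': array([-0.1192,  0.0834]), 'slope': np.float64(0.0398), 'z': np.float64(0.0417)}
[ 3.4853e+01  8.6622e+01 -7.9000e-02]
-0.0037, 0.0, -0.0001, 0.0, 0.0167, 0.0, -0.0074, 0.0, -0.0001, 0.0, 0.0333, 0.0, -0.0111, 0.0, -0.0002, 0.0, 0.05, 0.0, -0.0148, 0.0, -0.0003, 0.0, 0.0667, 0.0, -0.0185, 0.0, -0.0006, 0.0, 0.0833, 0.0, -0.0222, 0.0, -0.0008, 0.0, 0.1, 0.0,
```

Call:
{"name": "drive_tool", "arguments": {
  "series": [-0.0037, -0.001, 0.0003, 0, 0.0167, 0, -0.0074, -0.002, 0.0003, 0, 0.0333, 0, -0.0111, -0.002, 0.0002, 0, 0.05, 0, -0.0148, -0.002, 0.0001, 0, 0.0667, 0, -0.0185, -0.002, -0.0002, 0, 0.0833, 0, -0.0222, -0.002, -0.0004, 0, 0.1, 0]
}}

```text
t: 11.45
tcp_pos: [0.6485, 0.0703, 0.0879]
tool_rot: [0.754, -3.049, 0.003]
wrist_force: [-3.1, -3.2, 16.0]
grip_width: 0.002
```

```bash
python3 st.py side
python3 - <<'E'
from plan import *
P=stroke(np.arange(34.4,60.1,.8))
print(np.round(P[16],3))
for k in (.055,.035):
  P=stroke(np.arange(34.4,60.1,.8),k=k)
  for r in rows(P[16],P[17:24]):print(*[float(v) for v in r],sep=', ',end=', ')
  print()
E
```

```text
t 11.45 tcp board x,y,z mm [ 46.2 -45.1  87.9] F ex,by,z [-4.2 -1.4 16. ] yaw err deg 0.1789553233386414
side {'n': np.int64(543), 'x': np.float64(0.0478), 'yc': np.float64(-0.0122), 'ends': array([-0.1148,  0.0903]), 'slope': np.float64(0.0437), 'z': np.float64(0.0422)}
[45.871 87.896 -0.   ]
-0.0037, 0.0, -0.0004, 0.0, 0.0167, 0.0, -0.0074, 0.0, -0.0008, 0.0, 0.0333, 0.0, -0.011, 0.0, -0.001, 0.0, 0.05, 0.0, -0.0147, 0.0, -0.0012, 0.0, 0.0667, 0.0, -0.0184, 0.0, -0.0013, 0.0, 0.0833, 0.0, -0.022, 0.0, -0.0014, 0.0, 0.1, 0.0, -0.0257, 0.0, -0.0013, 0.0, 0.1167, 0.0, 
-0.0037, 0.0, -0.0004, 0.0, 0.0167, 0.0, -0.0074, 0.0, -0.0007, 0.0, 0.0333, 0.0, -0.011, 0.0, -0.001, 0.0, 0.05, 0.0, -0.0147, 0.0, -0.0011, 0.0, 0.0667, 0.0, -0.0184, 0.0, -0.0012, 0.0, 0.0833, 0.0, -0.022, 0.0, -0.0012, 0.0, 0.1, 0.0, -0.0257, 0.0, -0.0011, 0.0, 0.1167, 0.0,
```

Call:
{"name": "drive_tool", "arguments": {
  "series": [-0.0037, 0, -0.0004, 0, 0.0167, 0, -0.0074, 0, -0.0008, 0, 0.0333, 0, -0.011, 0, -0.001, 0, 0.05, 0, -0.0147, 0, -0.0012, 0, 0.0667, 0, -0.0184, 0, -0.0013, 0, 0.0833, 0, -0.022, 0, -0.0013, 0, 0.1, 0, -0.0257, 0, -0.0012, 0, 0.1167, 0]
}}

```text
t: 12.2
tcp_pos: [0.6599, 0.0767, 0.0888]
tool_rot: [0.733, -2.963, 0.036]
wrist_force: [0.7, -3.9, 13.7]
grip_width: -0.001
```

```bash
python3 st.py side
python3 - <<'E'
from plan import *
for k in (.055,.035):
  P=stroke(np.arange(34.4,64.1,.8),k=k)
  for r in rows(P[23],P[24:36]):print(*[float(v) for v in r],sep=', ',end=', ')
  print(P[23])
E
```

```text
t 12.2 tcp board x,y,z mm [ 59.3 -44.7  88.8] F ex,by,z [-1.2 -3.8 13.7] yaw err deg 0.19650759173063648
side {'n': np.int64(560), 'x': np.float64(0.053), 'yc': np.float64(-0.0163), 'ends': array([-0.1207,  0.0881]), 'slope': np.float64(0.0432), 'z': np.float64(0.0434)}
-0.0037, 0.0, -0.0002, 0.0, 0.0167, 0.0, -0.0073, 0.0, -0.0003, 0.0, 0.0333, 0.0, -0.011, 0.0, -0.0004, 0.0, 0.05, 0.0, -0.0146, 0.0, -0.0003, 0.0, 0.0667, 0.0, -0.0183, 0.0, -0.0002, 0.0, 0.0833, 0.0, -0.0219, 0.0, -0.0, 0.0, 0.1, 0.0, -0.0256, 0.0, 0.0002, 0.0, 0.1167, 0.0, -0.0293, 0.0, 0.0006, 0.0, 0.1333, 0.0, -0.0329, 0.0, 0.001, 0.0, 0.15, 0.0, -0.0366, 0.0, 0.0015, 0.0, 0.1667, 0.0, -0.0402, 0.0, 0.0021, 0.0, 0.1833, 0.0, -0.0439, 0.0, 0.0027, 0.0, 0.2, 0.0, (np.float64(58.71997487951337), np.float64(88.54717640926185), np.float64(0.09162978572970125))
-0.0037, 0.0, -0.0002, 0.0, 0.0167, 0.0, -0.0073, 0.0, -0.0003, 0.0, 0.0333, 0.0, -0.011, 0.0, -0.0003, 0.0, 0.05, 0.0, -0.0146, 0.0, -0.0002, 0.0, 0.0667, 0.0, -0.0183, 0.0, -0.0001, 0.0, 0.0833, 0.0, -0.022, 0.0, 0.0001, 0.0, 0.1, 0.0, -0.0256, 0.0, 0.0004, 0.0, 0.1167, 0.0, -0.0293, 0.0, 0.0008, 0.0, 0.1333, 0.0, -0.0329, 0.0, 0.0012, 0.0, 0.15, 0.0, -0.0366, 0.0, 0.0017, 0.0, 0.1667, 0.0, -0.0402, 0.0, 0.0023, 0.0, 0.1833, 0.0, -0.0439, 0.0, 0.003, 0.0, 0.2, 0.0, (np.float64(59.179974879513374), np.float64(88.59372777146514), np.float64(0.09162978572970125))
```

Tracking well, so I'll continue past the crest.

Call:
{"name": "drive_tool", "arguments": {
  "series": [-0.0037, 0, -0.0001, 0, 0.0167, 0, -0.0073, 0, -0.0002, 0, 0.0333, 0, -0.011, 0, -0.0002, 0, 0.05, 0, -0.0146, 0, -0.0001, 0, 0.0667, 0, -0.0183, 0, 0, 0, 0.0833, 0, -0.022, 0, 0.0002, 0, 0.1, 0, -0.0256, 0, 0.0004, 0, 0.1167, 0]
}}

```text
t: 12.95
tcp_pos: [0.6716, 0.0826, 0.0878]
tool_rot: [0.712, -2.877, 0.068]
wrist_force: [3.0, -3.0, 14.2]
grip_width: -0.003
```

```bash
python3 st.py side
```

```text
t 12.95 tcp board x,y,z mm [ 72.4 -44.9  87.8] F ex,by,z [ 1.3 -4.1 14.2] yaw err deg 0.19688414352235384
side {'n': np.int64(581), 'x': np.float64(0.0584), 'yc': np.float64(-0.019), 'ends': array([-0.1278,  0.0897]), 'slope': np.float64(0.0396), 'z': np.float64(0.0435)}
```

Run:
```python
from plan import *
P=stroke(np.arange(34.4,66.1,.8),k=.04)
for r in rows(P[30],P[31:37]):print(*[float(v) for v in r],sep=', ',end=', ')
print(P[30],P[36])
```

```text
-0.0037, 0.0, 0.0, 0.0, 0.0167, 0.0, -0.0074, 0.0, 0.0001, 0.0, 0.0333, 0.0, -0.011, 0.0, 0.0003, 0.0, 0.05, 0.0, -0.0147, 0.0, 0.0006, 0.0, 0.0667, 0.0, -0.0184, 0.0, 0.0009, 0.0, 0.0833, 0.0, -0.0221, 0.0, 0.0013, 0.0, 0.1, 0.0, (np.float64(71.80316232659264), np.float64(87.23637225230718), np.float64(0.18325957145940325)) (np.float64(82.54953188175188), np.float64(84.5639521734407), np.float64(0.26179938779914774))
```

Call:
{"name": "drive_tool", "arguments": {
  "series": [-0.0037, 0, 0, 0, 0.0167, 0, -0.0074, 0, 0.0001, 0, 0.0333, 0, -0.011, 0, 0.0003, 0, 0.05, 0, -0.0147, 0, 0.0005, 0, 0.0667, 0, -0.0184, 0, 0.0008, 0, 0.0833, 0]
}}

```text
t: 13.5
tcp_pos: [0.6797, 0.0867, 0.0858]
tool_rot: [0.696, -2.815, 0.09]
wrist_force: [3.6, 0.3, 10.9]
grip_width: -0.001
```

```bash
python3 st.py side
```

```text
t 13.5 tcp board x,y,z mm [ 81.5 -44.9  85.8] F ex,by,z [ 3.3 -1.4 10.9] yaw err deg 0.20214977117120725
side {'n': np.int64(569), 'x': np.float64(0.0625), 'yc': np.float64(-0.0209), 'ends': array([-0.1281,  0.0862]), 'slope': np.float64(0.0399), 'z': np.float64(0.0431)}
```

Call:
{"name": "drive_tool", "arguments": {
  "series": [0, 0, -0.02, 0, 0, 0, 0, 0, -0.05, 0, 0, 0, 0, 0, -0.06, 0, -0.15, 0, 0, 0, -0.06, 0, -0.3167, 0, 0, 0, -0.06, 0, -0.3167, 0, 0, 0, -0.06, 0, -0.3167, 0]
}}

```text
t: 14.15
tcp_pos: [0.6844, 0.0897, 0.1148]
tool_rot: [0.753, -3.048, 0.001]
wrist_force: [-0.1, 0.3, 0.1]
grip_width: -0.003
```

```bash
python3 st.py side
```

```text
t 14.15 tcp board x,y,z mm [ 87.1 -44.5 114.8] F ex,by,z [0.1 0.3 0.1] yaw err deg 0.15528707687782628
side {'n': np.int64(505), 'x': np.float64(0.0731), 'yc': np.float64(-0.0188), 'ends': array([-0.1258,  0.0882]), 'slope': np.float64(0.0086), 'z': np.float64(0.0407)}
```

```bash
python3 -c "
import cv2,glob
p=sorted(glob.glob('pics/side_14*'))[-1];i=cv2.imread(p)[120:230,260:430];cv2.imwrite('pics/cropA.png',cv2.resize(i,None,fx=4,fy=4,interpolation=2))"
```

View pics/cropA.png

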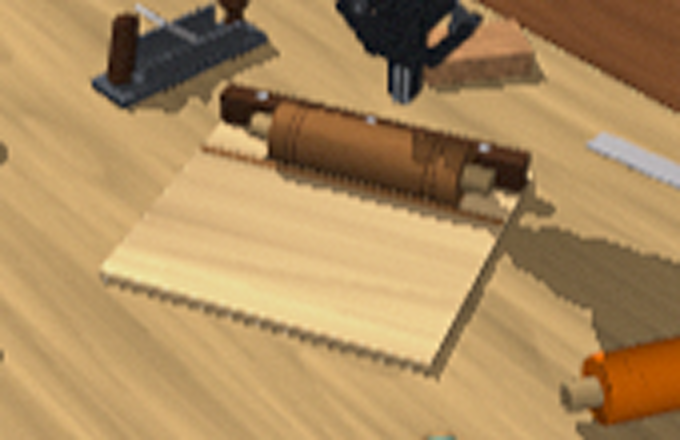

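The leg lies in the seat against the fence (crop 270,105 to 470,205), with the hand clear above it. I'll raise the hand, check again at rest, then hand in.

Call:
{"name": "drive_tool", "arguments": {
  "series": [0, 0, -0.08, 0, 0, 0, 0, 0, -0.16, 0, 0, 0, 0, 0, -0.2, 0, 0, 0, 0, 0, -0.2, 0, 0, 0, 0, 0, -0.2, 0, 0, 0, 0, 0, -0.2, 0, 0, 0]
}}

```text
t: 14.8
tcp_pos: [0.684, 0.09, 0.2125]
tool_rot: [0.754, -3.047, -0.0]
wrist_force: [-0.3, -0.3, -0.5]
grip_width: -0.002
```

```bash
python3 st.py side
python3 - <<'E'
from rig import find_in,sign_off
for n in('tape','driver','plane'):print(n,[ (r['xyz'],r['score']) for r in find_in('side',n)[:1]])
sign_off()
E
```

```text
t 14.8 tcp board x,y,z mm [ 86.9 -44.1 212.5] F ex,by,z [-0.4 -0.1 -0.5] yaw err deg 0.19002637332155814
side {'n': np.int64(499), 'x': np.float64(0.0735), 'yc': np.float64(-0.026), 'ends': array([-0.1244,  0.0725]), 'slope': np.float64(0.007), 'z': np.float64(0.0408)}
tape [([0.3896, 0.4001, 0.0116], 0.54)]
driver [([0.6396, -0.4577, 0.0237], 0.8)]
plane [([0.6379, 0.3798, 0.027], 0.81)]
the job is handed in; nothing more can be done
```

The leg lies in the seat between bead and fence, and the job is handed in; no verdict was reported. I rolled the brown leg along the board with the shut fingers laid on top, in several short strokes at a press of roughly 5–21 N. One tilting stroke then took it over the bead under the hand, and I let go once it was past the crest and lifted clear.

Last checks, from the side camera after the hand was raised:
- **Position across the board:** the axis is at board x of about 73.5 mm (limits 68 to 74.5 mm). That reads 1.5 mm past the nominal 72 mm, within the 2 mm camera calibration but close to the upper limit.
- **Angle and height:** it is about 0.007 rad off parallel to the fence (limit 0.05), and the axis is about 41 mm above the bench (limit 42 mm).
- **Position along the fence:** its middle is about 20–26 mm from the fence's middle (limit 58 mm).
- **At rest and untouched:** x hardly changed between the two readings (73.1, then 73.5 mm). The wrist force is near zero, so the robot touches nothing.
- **Bystanders:** tape, driver and plane are all within 4 mm of where they were first seen.

One stroke before the crossing brought the leg partly onto the bead because of its yaw. I rolled it back under the hand and re-placed the hand before the crossing stroke.

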